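Send the clay horse down the rocker chute to the painter

ROBOT

A 6-joint arm with a two-finger parallel gripper is mounted at the origin on the work surface. World frame = base frame: x ahead of the robot, y to its left, z up, the work surface at z = 0. Lengths are in m, angles in rad, forces in N, time in s.
With the tool pointing down it reaches from about 0.35 to 0.875 m from the base axis. Payload 4.2 kg.
Tool frame: the origin (TCP) lies between the finger pads; the fingertips stand 8 mm ahead of it and the grasp point (between the pads) lies 11 mm behind it (arm.tip_reach is the distance from the TCP to the fingertips, in m); z points along the fingers, y is the line along which they close (so a half turn about z gives the same grasp; the last joint's range is limited). The gripper opens to 85 mm and grips with 20 to 120 N. Pads are 22 mm wide; open, the fingers measure 114 mm over their backs; the gripper's body (76 mm by 85 mm) begins 54 mm behind the grasp point. The pads swing forward as they close: fully open they stand 13 mm farther back than shut.
Start: joints at [1.508, 0.385, 0.008, 0, -1.194, -0.259], TCP at [0.198, 0.593, 0.239] pointing down, gripper open.
Joint ranges: [-3.14, 3.14], [-1.21, 2.06], [-1.07, 1.41], [-3.16, 2.05], [-2.99, -0.16], [-3.1, 3.1]. Speed limits (rad/s): [2.79, 2.79, 3.14, 3.14, 3.14, 3.14].

INTERFACE

Orientations are given as a rotation vector (axis times angle).
In Python, from rig import arm, jaws, camera, calibration, job, search_frame, pinpoint gives the robot as it stands. Calls block until the motion is done:
- arm.goto(position, orientation): joint-space move of the TCP to a pose.
- arm.move_straight(position, orientation=None, v=0.15, until_force=None): straight line of the TCP; orientation=None keeps the orientation; v is the mean speed in m/s. With until_force (N) it stops when the force on the tool has changed by that much, and returns True; else False.
- arm.set_joints(angles): joint-space move.
- jaws.set_gripper(opening): finger opening in m; the grip force is fixed at half the most; returns when the fingers have stopped.
- arm.dwell(seconds).
- arm.solve_ik(position, orientation): joint angles nearest the present ones, or None.
- arm.state(): the state.
- camera(name): name is "scene" or "top" or "wrist"; returns the picture (420x560x3 uint8, blue, green, red); there is no depth.
- calibration(name): a dict with "vertical_fov" (degrees; the focal length in pixels is half the picture's height over the tangent of half this angle, whatever the lens; pixels are square), "cx", "cy" (the principal point, pixels), "rvec" (rotation vector, rad) and "tvec" (3), from world to camera coordinates, as OpenCV has them. Camera axes: x right, y down, z forward; pixel columns grow to the right and rows downward; lengths in m; the calibration is good to about 2 mm. The wrist camera is an equidistant fisheye: a pixel r from the principal point sees the ray r / f radians off the axis. A picture is of the moment at which its call begins: read the wrist's pose just before it. calibration takes no time and is no camera call; for the wrist camera it gives the pose at the moment of the call.
A pose or a line that the arm cannot do raises arm.MotionError and nothing moves.
- job.finish_job(): hands the job in; it is judged then, once.
Trained networks look in the newest picture that a camera, given by its name, has taken for a name from the list of things; names that differ only in an ending like _2 or _b are one class to them, and where a whole thing is asked for, a point or a joint stands for the part that bears it (a point fixed in the world has none). Each returns a list of dicts, best first, with "confidence" (0 to 1); they miss things now and then, are a little off and sometimes report something else, mostly with a low value. They report only what shows in the picture. A call takes as long as a camera call.
- search_frame(camera, label): "extent" ([left, top, right, bottom] in pixels, round what is visible of it).
- pinpoint(camera, label): "pixel" ([column, row] in pixels: a listed point, or the origin of a listed thing).
The state is a dict: "time": time; "joint_pos": joint angles; "qvel": joint speeds; "joint_efforts": joint torques, N m; "eef_pos": TCP position; "eef_rot": TCP orientation; "ft_force": force on the tool from outside, world axes, zero at the start; "wrist_torque": the same for the moment, N m; "grip_width": finger opening in m; "finger_force": force on a finger pad.
Only numpy, scipy, OpenCV 4.12 (cv2) and the standard library are available. Lean on these libraries where they do the work, as an engineer would, in place of code of your own. Each camera call takes 0.05 s, during which the arm holds its last target. There are 200 camera calls.

TASK

The painter needs the next blank: take the unpainted clay horse from the front row of the sloped drying rack and set it down gently on its feet on the pivoting tray of the rocker chute, in the middle of the half nearer the slide, lengthwise and rump towards the slide. Let go of it there so that its own weight tips the tray and it slides, rump first, down to the end board and stays standing there, the tray swinging back up behind it. Do not drop or topple the horse, and leave the other figures and the paint things where they stand.

Things in the scene. Friction and masses are not known exactly. Their poses are not given: they have to be found in the camera images.
- horse: Unpainted terracotta clay horse, 0.17 to 0.34 kg, the only horse on the rack: 123 mm long (rump 47 mm behind the origin, nose 76 mm ahead), feet 50 mm wide, back 64 and head 92 mm high. Origin: centre of the feet's underside; x to the nose, z from feet to back. It stands along a row, in one of three front-row places, square on the slope, so its z leans 27 degrees to the rack's front.
- horse_grip (a point): Good grip point on the horse, 4 mm ahead of its origin and 48 mm above its feet, between its flat flanks (46 mm wide along the horse's y, 30 to 60 mm above the feet, 25 mm either way along x). Axes as the horse's. The fingers close along the horse's y, square to its x and z.
- rack: Fixed wooden drying rack, 400 mm wide, slatted board sloping at 27 degrees, low at the front (+x, away from the robot); y along the rows, z up. Origin: on the table under the middle of the front row, whose slats are 43 mm high; places at y = -125, 0, 125 mm. Back row 105 mm up the slope. A ledge 10 mm high runs along each row's low side. Back-row figures (up to 92 mm) lean over the front row.
- rocker: Fixed wooden stand of the rocker chute, 400 mm long, 140 mm wide. Origin: on the table under the pivot; x = horizontally towards the slide (direction of travel), z up. The pivot is 140 mm above the table; the cheeks that carry it reach 155 mm.
- tray (a joint): Angle of the pivoting tray, rad. 0 = at rest, held by its counterweight with the slide end raised 6 degrees; 0.541 = fully tipped, 25 degrees down, in line with the slide. It swings freely (under 1 N at tray_spot moves it) and returns to 0 by itself within about 3 s once empty. The horse tips it when its origin is 40 to 75 mm past the pivot.
- tray_spot (a point): Point on the tray's floor, midway between its walls, 55 mm past the pivot, about 160 mm above the table at rest: the horse's origin goes here. x = along the floor towards the slide, z = square to the floor; moves with the tray. The tray is a smooth metal-lined trough 225 mm long, 68 mm wide inside, walls 14 mm high, open at the slide end. At rest a horse stays put on it; tipped, it slides.
- slide: Fixed metal-lined slide below the tray's open end, 150 mm long, 78 mm wide inside, sloping down 25 degrees, closed by an end board 81 mm high. Origin: on its floor, 50 mm before the end board, about where the horse's origin comes to rest; x = downhill towards the end board, z = square to the floor.
- end_board (a point): Middle of the uphill face of the end board, 30 mm above the slide's floor. Axes as the slide's.
- cat: Unpainted clay cat, sitting, 50 mm wide, 89 mm tall; front row of the rack. Origin: centre of its underside. To be left alone.
- owl: Unpainted clay owl, 55 mm wide, 86 mm tall; front row of the rack. Origin: centre of its underside. To be left alone.
- doll: Unpainted clay doll with a round head and topknot, 53 mm wide, 92 mm tall; back row. Origin: centre of its underside. To be left alone.
- rabbit: Unpainted clay rabbit, crouching, 93 mm long, 48 mm wide, 71 mm tall; middle of the back row. Origin: centre of its underside. To be left alone.
- owl_back: Unpainted clay owl like the other, in the back row. Origin: centre of its underside. To be left alone.
- brush_jar: Blue glazed jar, 88 mm across, 95 mm high, with brushes up to 220 mm high, on the table. Origin: centre of its underside. To be left alone.
- pot_near: White paint pot 66 mm across, 42 mm high, between rack and chute. Origin: centre of its underside. To be left alone.
- pot_far: White paint pot 66 mm across, 42 mm high, at the far side of the table. Origin: centre of its underside. To be left alone.
- bowl: Green glass bowl 110 mm across, 50 mm high, at the side of the table. Origin: centre of its underside. To be left alone.
- painted_doll: Painted doll, 53 mm wide, 92 mm tall, at the right side of the table. Origin: centre of its underside. To be left alone.

How it is judged:
On the way, in this order (a step that is already met when the one before it is completed fails the run):
1. the horse is lifted clear of the rack in the gripper (height (world z) of horse above 0.11 m and contact force between horse and rack below 0.05 N and contact force between the fingers and horse above 1 N), for 0.1 s.
2. the horse has been let go of, standing on the tray, before the tray has swung down (joint below 0.35) (contact force between the fingers and horse below 0.05 N and contact force between horse and tray above 0.2 N and value of joint tray below 0.35 rad and angle between the z axis of horse and the z axis of tray_spot, either way round below 0.2 rad), for 0.02 s.
3. under the horse's weight alone, the tray is tipped (joint above 0.42) (contact force between the fingers and horse below 0.05 N and contact force between horse and tray above 0.2 N and value of joint tray above 0.42 rad and contact force between the arm and tray below 0.05 N), for 0.02 s.
At the end, for the whole second after the job is handed in: The horse is at rest, standing on the slide (square to its floor within 0.15 rad), rump to the end board (origin -25 to +15 mm from the slide's origin, along it); the tray is back at rest (below 0.06 rad); every other figure and paint thing is within 30 mm of its start (x of horse in the frame of slide between -0.025 and 0.015 m and z of horse in the frame of slide below 0.012 m and angle between the z axis of horse and the z axis of slide, either way round below 0.15 rad and angle between horse's own z axis and vertical below 1 rad and x of end_board in the frame of horse below -0.02 m and linear speed of horse below 0.02 m/s and value of joint tray below 0.06 rad and distance of each of cat, owl, doll, rabbit, owl_back, brush_jar, pot_near, pot_far, bowl, painted_doll from where it was at the start of the episode below 0.03 m); the robot touches nothing.
It fails at once if the horse is toppled (its z more than 60 degrees from vertical) (angle between horse's own z axis and vertical above 1.05 rad).
It fails at once if the horse is dropped: in free fall above the tray's level at more than 0.5 m/s (a fall of about 13 mm) (contact force between anything else and horse below 0.01 N and linear speed of horse above 0.5 m/s and height (world z) of horse above 0.135 m).
It fails at once if another figure or paint thing is pushed more than 30 mm or knocked over ((distance of cat from where it was at the start of the episode above 0.03 m or angle between cat's own z axis and vertical above 0.9 rad) or (distance of owl from where it was at the start of the episode above 0.03 m or angle between owl's own z axis and vertical above 0.9 rad) or (distance of doll from where it was at the start of the episode above 0.03 m or angle between doll's own z axis and vertical above 0.9 rad) or (distance of rabbit from where it was at the start of the episode above 0.03 m or angle between rabbit's own z axis and vertical above 0.9 rad) or (distance of owl_back from where it was at the start of the episode above 0.03 m or angle between owl_back's own z axis and vertical above 0.9 rad) or (distance of brush_jar from where it was at the start of the episode above 0.03 m or angle between brush_jar's own z axis and vertical above 0.9 rad) or (distance of pot_near from where it was at the start of the episode above 0.03 m or angle between pot_near's own z axis and vertical above 0.9 rad) or (distance of pot_far from where it was at the start of the episode above 0.03 m or angle between pot_far's own z axis and vertical above 0.9 rad) or (distance of bowl from where it was at the start of the episode above 0.03 m or angle between bowl's own z axis and vertical above 0.9 rad) or (distance of painted_doll from where it was at the start of the episode above 0.03 m or angle between painted_doll's own z axis and vertical above 0.9 rad)).
It also fails if it takes over 42 s, if anything falls off the work surface, if the arm or the gripper's body presses on something with over 40 N, if the wrist force passes 120 N, or if a joint passes its speed limit or range.

## Working session

There is one attempt and no reset: what is moved stays moved. The work goes in short steps, each a Python script; the robot and the scene stay as the last script left them, time stands still between calls to the robot, and variables do not carry over. Pictures are saved under pics/ and viewed, at most 13 in all, crops included, and the job is handed in when it is done.

```bash
mkdir -p pics; ls; python3 - <<'E'
from rig import *
import cv2,numpy as np
for n in ["scene","top","wrist"]:
    im=camera(n); cv2.imwrite(f"pics/{n}0.png",im); print(n,calibration(n))
    for l in ["horse","horse_grip","rack","rocker","tray_spot","slide","end_board","cat","owl","rabbit","pot_near"]:
        r=pinpoint(n,l); print(l,[(np.round(d["pixel"],1).tolist(),round(d["confidence"],2)) for d in r[:2]])
s=arm.state();print(s["time"],s["eef_pos"],s["eef_rot"])
E
```

```text
pics
rig.py
scene {'vertical_fov': 49.4624904447226, 'cx': 278.14485103552477, 'cy': 218.75038176213727, 'rvec': array([ 0.86008026,  2.68565204, -0.88937287]), 'tvec': array([ 0.4482501 , -0.18978867,  2.01250996])}
horse [([349.5, 282.1], 0.78), ([350.5, 238.8], 0.24)]
horse_grip [([348.2, 277.9], 0.87), ([335.9, 258.6], 0.74)]
rack [([329.7, 261.5], 0.74), ([372.9, 346.2], 0.6)]
rocker [([252.4, 189.6], 0.81)]
tray_spot [([239.2, 174.1], 0.64)]
slide [([214.2, 207.9], 0.71), ([349.4, 240.2], 0.28)]
end_board [([202.1, 212.8], 0.55)]
cat [([208.0, 163.2], 0.65), ([349.4, 279.7], 0.54)]
owl [([331.9, 257.0], 0.47)]
rabbit [([350.8, 239.2], 0.59)]
pot_near [([256.6, 251.9], 0.69)]
top {'vertical_fov': 42.146684417396266, 'cx': 290.6527197185448, 'cy': 209.7112750265403, 'rvec': array([ 2.15219028, -2.15792847,  0.11125253]), 'tvec': array([1.46795469e-05, 5.66295804e-01, 1.73767869e+00])}
horse [([185.1, 238.1], 0.6)]
horse_grip [([180.8, 235.5], 0.77)]
rack [([223.8, 242.4], 0.96)]
rocker [([365.8, 231.3], 0.82)]
tray_spot [([368.6, 211.7], 0.89)]
slide [([364.0, 169.2], 0.93), ([182.4, 237.2], 0.64)]
end_board [([363.9, 151.4], 0.8)]
cat [([260.3, 243.8], 0.73), ([446.4, 206.0], 0.58)]
owl [([222.4, 242.6], 0.86), ([289.4, 145.7], 0.45)]
rabbit [([218.8, 271.7], 0.85), ([290.5, 153.6], 0.75)]
pot_near [([219.8, 272.7], 0.75), ([285.4, 180.4], 0.71)]
wrist {'vertical_fov': 65.70646984690485, 'cx': 283.17702719712406, 'cy': 212.59145855404992, 'rvec': array([-1.72992766,  2.39969871,  0.33936934]), 'tvec': array([ 0.62491643, -0.03500859,  0.37838345])}
horse []
horse_grip []
rack []
rocker []
tray_spot []
slide []
end_board []
cat []
owl []
rabbit []
pot_near []
1.8 [0.19765207 0.59291856 0.23931394] [-3.10097797e+00  5.03362036e-01 -2.43630190e-06]
```

View pics/top0.png

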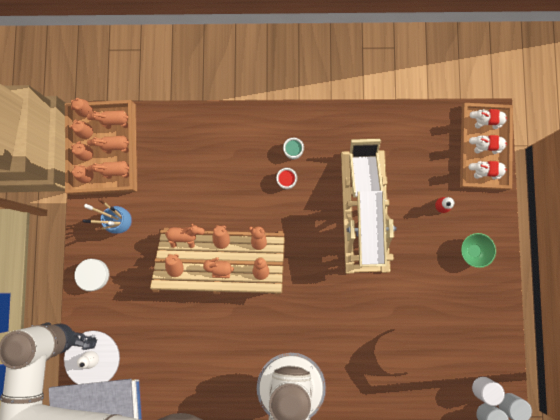

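View pics/scene0.png

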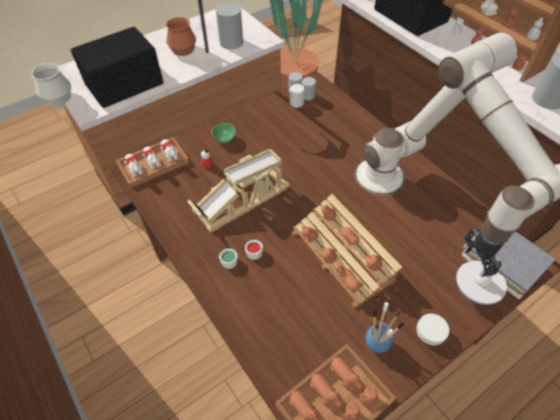

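```bash
cat > h.py <<'E'
import cv2,numpy as np
from rig import calibration
W,H=560,420
def K(c): f=210/np.tan(np.radians(c["vertical_fov"])/2); return np.array([[f,0,c["cx"]],[0,f,c["cy"]],[0,0,1.]])
def proj(n,P):
    c=calibration(n); return cv2.projectPoints(np.atleast_2d(np.asarray(P,float)),c["rvec"],c["tvec"],K(c),None)[0].reshape(-1,2)
def ray(n,px):
    c=calibration(n); R=cv2.Rodrigues(c["rvec"])[0]; d=np.linalg.inv(K(c))@np.r_[px,1]; return -R.T@c["tvec"],R.T@d
def at_z(n,px,z): o,d=ray(n,px); return o+d*(z-o[2])/d[2]
def tri(pa,pb):
    o1,d1=ray("top",pa);o2,d2=ray("scene",pb)
    A=np.stack([d1,-d2],1);t=np.linalg.lstsq(A,o2-o1,rcond=None)[0];a=o1+d1*t[0];b=o2+d2*t[1];return (a+b)/2,np.linalg.norm(a-b)
E
python3 - <<'E'
from h import *
for l,a,b,z in [("horse",(185.1,238.1),(349.5,282.1),.043),("grip",(180.8,235.5),(335.9,258.6),.086),("rack",(223.8,242.4),(329.7,261.5),0),("rocker",(365.8,231.3),(252.4,189.6),0),("tray_spot",(368.6,211.7),(239.2,174.1),.16),("slide",(364,169.2),(214.2,207.9),.06),("end",(363.9,151.4),(202.1,212.8),.07)]:
    print(l,tri(a,b),at_z("top",a,z),at_z("scene",b,z))
t=cv2.imread("pics/top0.png")
cv2.imwrite("pics/topr.png",cv2.resize(t[215:305,145:295],None,fx=5.3,fy=5.3,interpolation=cv2.INTER_CUBIC))
cv2.imwrite("pics/topc.png",cv2.resize(t[130:280,320:410],None,fx=4,fy=4,interpolation=cv2.INTER_CUBIC))
s=cv2.imread("pics/scene0.png")
cv2.imwrite("pics/scr.png",cv2.resize(s[190:310,285:410],None,fx=5,fy=5,interpolation=cv2.INTER_CUBIC))
cv2.imwrite("pics/scc.png",cv2.resize(s[140:240,180:300],None,fx=5.5,fy=5.5,interpolation=cv2.INTER_CUBIC))
E
```

```text
horse (array([0.47398628, 0.33930603, 0.04073159]), np.float64(0.0012219106989720596)) [0.47427859 0.33840683 0.043     ] [0.47454591 0.34048681 0.043     ]
grip (array([0.49281768, 0.30656102, 0.17616319]), np.float64(0.05166181281378811)) [0.47969228 0.34319145 0.086     ] [0.47107551 0.25312691 0.086     ]
rack (array([0.46233511, 0.21767966, 0.00956639]), np.float64(0.0008755717154153191)) [0.46255904 0.21928134 0.        ] [0.45834707 0.21337219 0.        ]
rocker (array([ 0.50112153, -0.25019499,  0.01020073]), np.float64(0.01050733071138199)) [ 0.49782279 -0.24807846  0.        ] [ 0.50052084 -0.26152414  0.        ]
tray_spot (array([ 0.55381781, -0.24556266,  0.14604118]), np.float64(0.01933103680692845)) [ 0.54459593 -0.23760703  0.16      ] [ 0.56652752 -0.24151472  0.16      ]
slide (array([ 0.69781355, -0.24107576,  0.04042808]), np.float64(0.0008291036749567893)) [ 0.69371238 -0.23839909  0.06      ] [ 0.70398641 -0.22687348  0.06      ]
end (array([ 0.75390014, -0.24000974,  0.05171727]), np.float64(0.0003612956912517502)) [ 0.74991124 -0.23786182  0.07      ] [ 0.75861458 -0.22621625  0.07      ]
```

View pics/topr.png

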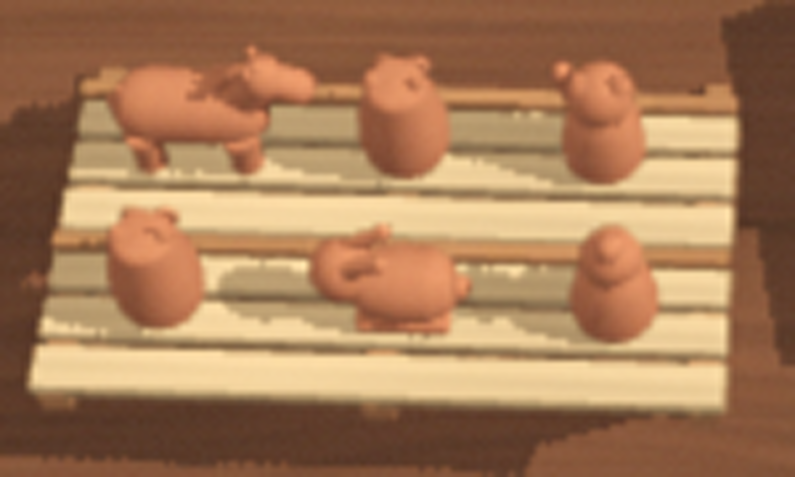

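View pics/topc.png

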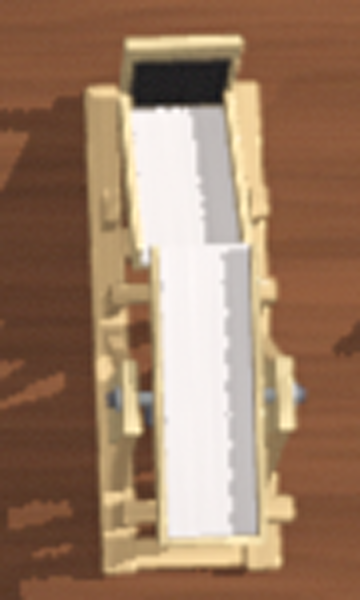

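View pics/scc.png

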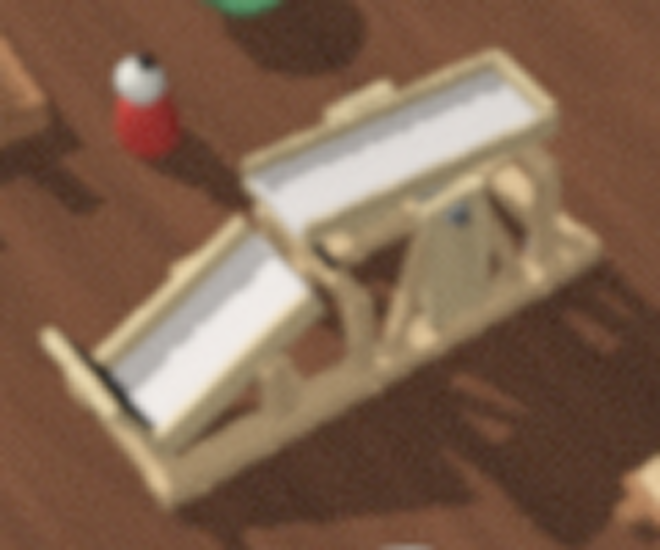

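```bash
python3 - <<'E'
from h import *
r=lambda x,y:(x/5.3+145-.4,y/5.3+215-.4); c=lambda x,y:(x/4+320-.4,y/4+130-.4)
s=lambda x,y:(x/5.5+180-.4,y/5.5+140-.4)
def yaw(a,b): d=b-a; return np.degrees(np.arctan2(d[1],d[0]))
for n,a,b,z in [("frontledge",(80,92),(738,108),.035),("ledge2",(52,238),(732,258),.085),("backedge",(30,388),(725,412),.12),("slat2",(65,183),(735,205),.06)]:
    A,B=at_z("top",r(*a),z),at_z("top",r(*b),z);print(n,A,B,yaw(B,A)-90)
for l,p in [("horse",(185.1,238.1)),("owl",(222.4,242.6)),("cat",(260.3,243.8))]: print(l,at_z("top",p,.043))
for n,a,b in [("L",(158,247),(162,537)),("R",(250,244),(258,537))]:
    A,B=at_z("top",c(*a),.166),at_z("top",c(*b),.144);print(n,A,B,yaw(B,A),np.linalg.norm(A-B))
for n,a,b,z in [("baseL",(85,90),(103,570),.02),("baseR",(262,85),(282,568),.02)]:
    A,B=at_z("top",c(*a),z),at_z("top",c(*b),z);print(n,A,B,yaw(B,A))
A=at_z("scene",s(250,180),.166);print("scene trayend L/R",A,at_z("scene",s(297,235),.166))
print("back", at_z("scene",s(500,72),.144),at_z("scene",s(545,115),.144))
A,B=at_z("top",c(110,398),.14),at_z("top",c(303,394),.14);print("axle",A,B,yaw(B,A))
for n,f in (("top",c),("scene",s)): pass
# slide top end and bottom
for n,a,z in [("bl",(132,106),.04),("br",(222,103),.04),("tl",(140,247),.09),("tr",(243,243),.1)]: print(n,at_z("top",c(*a),z))
E
```

```text
frontledge [0.49494399 0.42303377 0.035     ] [0.48401081 0.02061413 0.035     ] -1.5562636246215646
ledge2 [0.40475023 0.42461679 0.085     ] [0.39213897 0.02288687 0.085     ] -1.7980606051793018
backedge [0.31793015 0.42574888 0.12      ] [0.3037103  0.02593294 0.12      ] -2.0369230408834653
slat2 [0.43828884 0.42426521 0.06      ] [0.42415535 0.02178602 0.06      ] -2.0111778008696746
horse [0.47427859 0.33840683 0.043     ]
owl [0.45947653 0.2179198  0.043     ]
cat [0.45530463 0.09600954 0.043     ]
L [ 0.60566047 -0.2094201   0.166     ] [ 0.38884123 -0.21129515  0.144     ] 0.4954794019301009 0.21794058651843554
R [ 0.60767057 -0.27854961  0.166     ] [ 0.38868939 -0.28322993  0.144     ] 1.2244037431928714 0.22013327929883983
baseL [ 0.75923791 -0.16784593  0.02      ] [ 0.36459801 -0.17738409  0.02      ] 1.3845277214909406
baseR [ 0.76273238 -0.31406822  0.02      ] [ 0.36592385 -0.32142413  0.02      ] 1.0620100756277933
scene trayend L/R [ 0.60955675 -0.27740751  0.166     ] [ 0.60991628 -0.21309047  0.166     ]
back [ 0.38928565 -0.27932921  0.144     ] [ 0.38757296 -0.22289405  0.144     ]
axle [ 0.4939399  -0.17411154  0.14      ] [ 0.49654538 -0.32023417  0.14      ] 91.0215219909517
bl [ 0.7412178  -0.20442732  0.04      ]
br [ 0.74335985 -0.2778744   0.04      ]
tl [ 0.61718235 -0.20389032  0.09      ]
tr [ 0.61852274 -0.28339788  0.1       ]
```

View pics/scr.png

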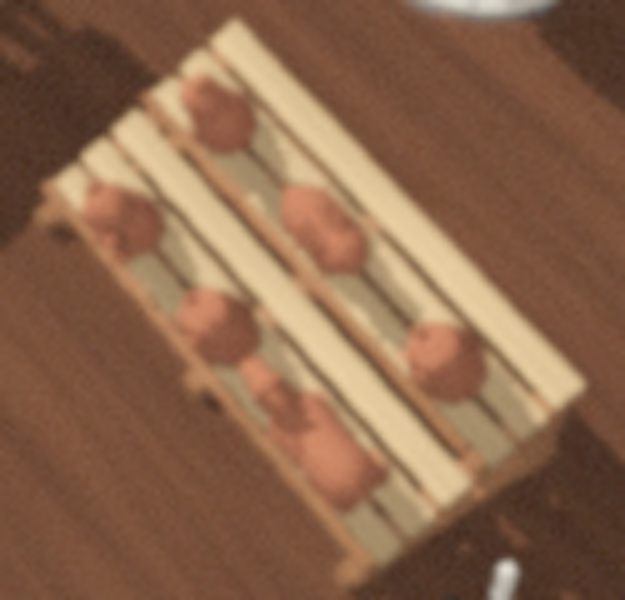

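```bash
cat >> h.py <<'E'
from scipy.spatial.transform import Rotation as Ro
def frame(x,z): y=np.cross(z,x); return np.stack([x,y,z],1)
a=np.radians
RZ=Ro.from_euler("z",-1.9,degrees=True).as_matrix()
HR=RZ@frame(np.array([0,-1.,0]),np.array([np.sin(a(27)),0,np.cos(a(27))]))   # horse on rack
YW=1.1
RK=Ro.from_euler("z",YW,degrees=True).as_matrix()
TR=RK@frame(np.array([-np.cos(a(6)),0,-np.sin(a(6))]),np.array([-np.sin(a(6)),0,np.cos(a(6))])) # horse on tray
def tool(R,p,s,lift=0,gx=.004,gz=.045):
    """TCP pose gripping horse with origin p, rotation R; s=+-1 side"""
    z=-R[:,2]; y=s*R[:,1]; T=np.stack([np.cross(y,z),y,z],1)
    g=p+R@[gx,0,gz]; return g+(.011-lift)*z, Ro.from_matrix(T).as_rotvec()
E
python3 - <<'E'
from h import *
from rig import arm
r=lambda x,y:(x/5.3+145-.4,y/5.3+215-.4)
print("rump",at_z("top",r(110,100),.09),"nose",at_z("top",r(316,85),.112))
H=np.array([.4675,.344,.043]); S=np.array([.552,-.245,.160])
for s in (1,-1):
    for n,R,p,l in (("pick",HR,H,0),("above",HR,H,.12),("place",TR,S,0),("placeup",TR,S,.08)):
        pose=tool(R,p,s,l); print(s,n,np.round(pose[0],3),arm.solve_ik(*pose))
E
```

```text
rump [0.48593367 0.39106504 0.09      ] nose [0.49274302 0.26518601 0.112     ]
1 pick [0.483 0.339 0.073] [ 0.71785805  0.67812777  0.11131101 -0.32159813 -1.37100999  2.51380925]
1 above [0.537 0.338 0.18 ] [ 0.66832583  0.65251863  0.34831131 -0.29797633 -1.63482319  2.4766844 ]
1 place [ 0.544 -0.245  0.193] [-0.16166385  0.33031168 -0.19148772 -0.02318223 -0.94610059  1.76424905]
1 placeup [ 0.536 -0.245  0.273] [-0.16444119  0.25681286 -0.08835683 -0.02117993 -1.12274275  1.76262895]
-1 pick [0.483 0.339 0.073] [ 0.71785805  0.67812777  0.11131101 -0.32159813 -1.37100999 -0.6277834 ]
-1 above [0.537 0.338 0.18 ] [ 0.66832583  0.65251863  0.34831131 -0.29797633 -1.63482319 -0.66490826]
-1 place [ 0.544 -0.245  0.193] [-0.16166385  0.33031168 -0.19148772 -0.02318223 -0.94610059 -1.37734361]
-1 placeup [ 0.536 -0.245  0.273] [-0.16444119  0.25681286 -0.08835683 -0.02117993 -1.12274275 -1.37896371]
```

```bash
python3 - <<'E'
from h import *
from rig import *
H=np.array([.4675,.343,.043])
jaws.set_gripper(.085)
p=arm.state()["eef_pos"]; arm.move_straight([p[0],p[1],.36],v=.3)
arm.goto(*tool(HR,H,-1,.2)); arm.move_straight(tool(HR,H,-1,.12)[0],v=.2)
arm.dwell(.2)
c=calibration("wrist"); im=camera("wrist"); R=cv2.Rodrigues(c["rvec"])[0]; f=K(c)[0,0]
def fp(P):
    q=R@P+c["tvec"]; th=np.arctan2(np.hypot(*q[:2]),q[2]); u=q[:2]/np.hypot(*q[:2]); return np.array([c["cx"],c["cy"]])+f*th*u
for l in ("horse","horse_grip"): print(l,[(np.round(d["pixel"],1).tolist(),round(d["confidence"],2)) for d in pinpoint("wrist",l)[:2]])
print("pred",fp(H),fp(H+HR@[.004,0,.048]))
im2=im.copy()
for q,col in (([-.047,0,.045],(255,0,0)),([.076,0,.075],(0,255,0)),([.004,.023,.06],(255,255,0)),([.004,-.023,.06],(255,0,255)),([-.03,.025,0],(0,255,255)),([-.03,-.025,0],(0,255,255)),([.03,.025,0],(0,255,255)),([.03,-.025,0],(0,255,255)),([.004,0,.064],(255,255,255))):
    cv2.circle(im2,tuple(int(v) for v in fp(H+HR@q)),3,col,-1)
cv2.imwrite("pics/w1.png",im2); s=arm.state(); print(s["time"],s["eef_pos"],s["grip_width"],s["ft_force"])
E
```

```text
horse [([286.4, 204.3], 0.57)]
horse_grip [([289.6, 213.2], 0.84)]
pred [284.88493715 202.35984364] [285.05283781 212.73425831]
5.1917 [0.53778747 0.33673117 0.18085098] 0.08496449474071208 [-0.22233377 -0.32769186 -0.46666133]
```

View pics/w1.png

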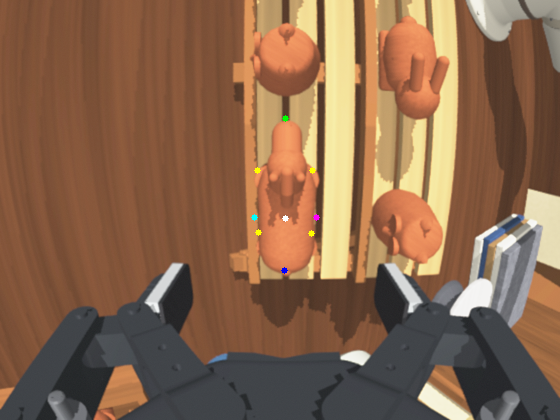

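```bash
python3 - <<'E'
from h import *
from rig import *
H=np.array([.4675,.342,.043])-HR[:,1]*.0015*np.sign((HR[:,1])[0])
arm.move_straight(tool(HR,H,-1,.04)[0],v=.15)
print(arm.move_straight(tool(HR,H,-1,0)[0],v=.06,until_force=8))
print(arm.state()["eef_pos"],tool(HR,H,-1,0)[0])
jaws.set_gripper(.02); s=arm.state(); print(s["grip_width"],s["finger_force"],s["ft_force"])
arm.move_straight(tool(HR,H,-1,.06)[0],v=.08)
p=arm.state()["eef_pos"]; arm.move_straight([p[0],p[1],.30],v=.2)
arm.dwell(.2)
s=arm.state(); print(s["time"],s["eef_pos"],s["grip_width"],s["finger_force"],s["ft_force"],s["wrist_torque"])
cv2.imwrite("pics/w2.png",camera("wrist")); cv2.imwrite("pics/s2.png",camera("scene"))
E
```

```text
False
[0.48174787 0.33766619 0.07414433] [0.48145879 0.33753474 0.07397521]
0.0451626268908275 65.79723017290235 [1.94337543 0.1416516  1.72385338]
9.25 [0.50787076 0.3362921  0.29858151] 0.04517657946795955 65.34506315365434 [-0.18342608  0.3619246  -2.83211303] [-3.25094531e-02 -1.33222738e+00 -4.09917847e-04]
```

View pics/w2.png

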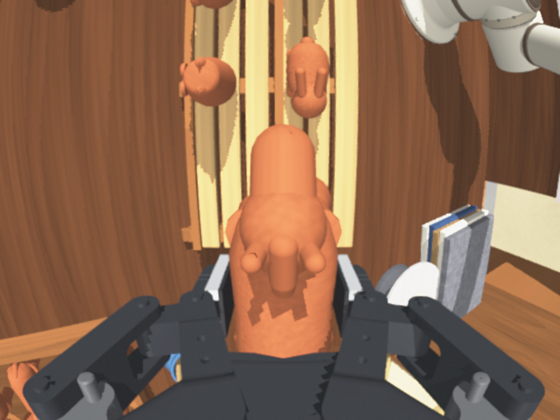

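```bash
python3 - <<'E'
from h import *
from rig import *
S=np.array([.552,-.245,.160])
arm.goto(*tool(TR,S,-1,.12)); arm.move_straight(tool(TR,S,-1,.05)[0],v=.15); arm.dwell(.3)
c=calibration("wrist"); im=camera("wrist"); R=cv2.Rodrigues(c["rvec"])[0]; f=K(c)[0,0]
def fp(P):
    q=R@P+c["tvec"]; th=np.arctan2(np.hypot(*q[:2]),q[2]); u=q[:2]/np.hypot(*q[:2]); return np.array([c["cx"],c["cy"]])+f*th*u
im2=im.copy()
for x in (.0,.05,.10,.15,.165):
  for y in (-.034,.034):
    for z,col in ((0,(0,255,0)),(.014,(255,0,255))):
      cv2.circle(im2,tuple(int(round(v)) for v in fp(S+TR@[x,y,z])),1,col,-1)
cv2.imwrite("pics/w3.png",im2); cv2.imwrite("pics/s3.png",camera("scene")); s=arm.state(); print(s["time"],s["eef_pos"],tool(TR,S,-1,.05)[0],s["ft_force"],s["wrist_torque"],s["joint_pos"])
E
```

```text
12.4583 [ 0.53932927 -0.24532684  0.24368985] [ 0.53924387 -0.24524493  0.24312173] [ 0.16973728  0.62271641 -3.77185596] [-0.00151999  0.30334068  0.01776127] [-0.16347832  0.28099958 -0.12965133 -0.0217422  -1.05626224 -1.37844378]
```

View pics/w3.png

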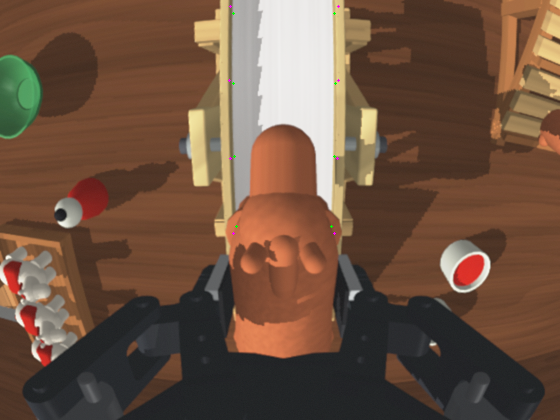

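```bash
python3 - <<'E'
from h import *
from rig import *
c=calibration("wrist"); R=cv2.Rodrigues(c["rvec"])[0]; f=K(c)[0,0]
def bp(px,z):
    d=np.array(px,float)-[c["cx"],c["cy"]]; r=np.hypot(*d); t=r/f; v=np.r_[np.sin(t)*d/r,np.cos(t)]
    o=-R.T@c["tvec"]; w=R.T@v; return o+w*(z-o[2])/w[2]
A,B=bp((184,146),.14),bp((382,145),.14); print("axle",A,B,(A+B)/2)
im=cv2.imread("pics/w3.png"); 
cv2.imwrite("pics/w3c.png",cv2.resize(im[0:240,200:360],None,fx=3.3,fy=2.5,interpolation=cv2.INTER_CUBIC))
s=cv2.imread("pics/s3.png"); cv2.imwrite("pics/s3c.png",cv2.resize(s[130:240,180:310],None,fx=5.4,fy=5.4,interpolation=cv2.INTER_CUBIC))
E
```

```text
axle [ 0.49795528 -0.31922797  0.14      ] [ 0.49440257 -0.17402583  0.14      ] [ 0.49617893 -0.2466269   0.14      ]
```

View pics/w3c.png

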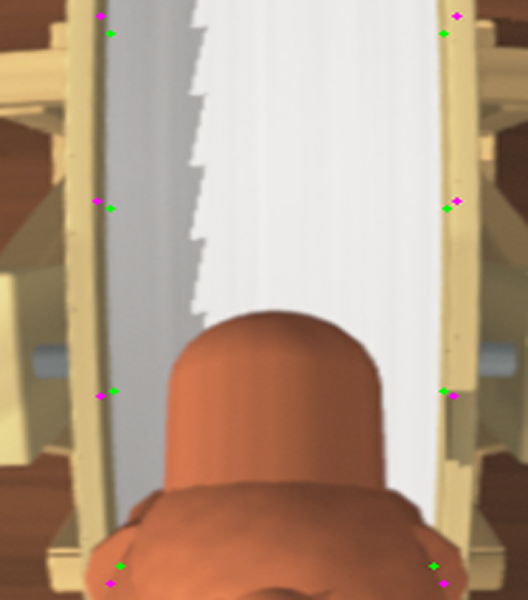

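View pics/s3c.png

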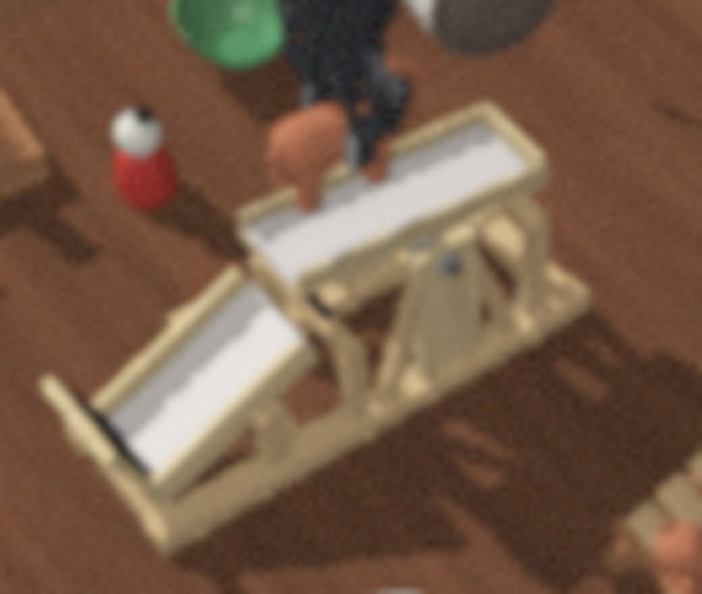

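```bash
python3 - <<'E'
from h import *
from rig import *
S=np.array([.552,-.2458,.160])
def F(n=4):
    v=[]
    for _ in range(n): arm.dwell(.04); s=arm.state(); v.append(np.r_[s["ft_force"],s["wrist_torque"]])
    return np.mean(v,0),np.std(v,0)
arm.move_straight(tool(TR,S,-1,.008)[0],v=.06); arm.dwell(.2)
b,sd=F(6); print(b.round(2),sd.round(3))
for l in np.arange(.006,-.0041,-.001):
    arm.move_straight(tool(TR,S,-1,l)[0],v=.02); arm.dwell(.1)
    m,_=F(); print(round(l,3),(m-b).round(3),arm.state()["eef_pos"][2].round(4))
    if m[2]-b[2]>.3: break
print(arm.state()["time"])
E
```

```text
[-0.03 -0.24 -3.14 -0.02  0.33  0.02] [0.382 0.451 0.598 0.026 0.039 0.023]
0.006 [-0.171  0.718  0.023  0.004 -0.003  0.016] 0.1994
0.005 [ 0.037  0.331  0.182  0.007 -0.003 -0.021] 0.1984
0.004 [ 0.207  0.567  0.333 -0.    -0.002  0.005] 0.1974
15.3083
```

```bash
python3 - <<'E'
from h import *
from rig import *
S=np.array([.552,-.2458,.160])
def G():
    return np.mean([cv2.cvtColor(camera("scene"),cv2.COLOR_BGR2GRAY).astype(np.float32)[143:175,263:291] for _ in range(3)],0).astype(np.float32)
g0=G(); w=cv2.createHanningWindow((28,32),cv2.CV_32F); cv2.imwrite("pics/g0.png",g0)
for l in (.004,.002,.001,0,-.001,-.002,-.003,-.004):
    arm.move_straight(tool(TR,S,-1,l)[0],v=.03); g=G()
    sh=cv2.phaseCorrelate(g0,g,w)[0]; d=np.abs(g-g0).mean(); print(l,np.round(sh,3),round(float(d),2),arm.state()["eef_pos"][2].round(4))
    if l<.004 and d>4.0: break
print(arm.state()["time"])
E
```

```text
0.004 [0.062 0.145] 1.0 0.1973
0.002 [-0.01   0.246] 1.43 0.1954
0.001 [0.136 0.092] 1.56 0.1944
0 [0.014 0.318] 1.91 0.1934
-0.001 [ 0.267 -0.039] 3.16 0.1927
-0.002 [ 0.208 -0.239] 5.67 0.1915
17.8583[ WARN:0@1.865] global loadsave.cpp:1063 imwrite_ Unsupported depth image for selected encoder is fallbacked to CV_8U.
```

```bash
python3 - <<'E'
from h import *
from rig import *
S=np.array([.552,-.2458,.160])
arm.move_straight(tool(TR,S,-1,-.001)[0],v=.03); arm.dwell(.2)
jaws.set_gripper(.085); print(arm.state()["time"])
arm.move_straight(tool(TR,S,-1,.12)[0],v=.25)
arm.dwell(3.5)
for n in ("scene","top"):
    cv2.imwrite(f"pics/{n}4.png",camera(n))
    for l in ("horse","tray_spot","slide","end_board","rocker"): print(n,l,[(np.round(d["pixel"],1).tolist(),round(d["confidence"],2)) for d in pinpoint(n,l)[:2]])
    for l in ("horse",): print(n,l,[(np.round(d["extent"],0).tolist(),round(d["confidence"],2)) for d in search_frame(n,l)[:2]])
a0=cv2.imread("pics/scene0.png");a4=cv2.imread("pics/scene4.png")
print(np.abs(a0.astype(float)-a4)[143:175,263:291].mean())
s=arm.state();print(s["time"],s["ft_force"])
E
```

```text
18.7833
scene horse [([211.9, 205.1], 0.63)]
scene tray_spot [([239.7, 173.3], 0.96), ([216.0, 209.1], 0.65)]
scene slide [([218.5, 207.8], 0.57), ([209.5, 165.4], 0.49)]
scene end_board [([201.9, 212.0], 0.62)]
scene rocker [([254.0, 191.0], 0.86), ([372.9, 343.1], 0.59)]
scene horse [([196.0, 186.0, 216.0, 213.0], 0.56)]
top horse [([364.4, 165.1], 0.85), ([366.3, 151.8], 0.45)]
top tray_spot [([368.9, 211.3], 0.81), ([365.7, 231.9], 0.61)]
top slide [([364.4, 168.0], 0.82)]
top end_board [([361.7, 165.1], 0.25)]
top rocker [([363.2, 232.4], 0.8), ([287.4, 180.6], 0.53)]
top horse [([355.0, 147.0, 372.0, 175.0], 0.83)]
5.579241071428571
23.6167 [-0.10633447 -0.6710806   0.63060281]
```

```bash
python3 - <<'E'
from h import *
from rig import *
O=np.array([.698,-.2425,.042]); t=a(25)
R=RK@frame(np.array([-np.cos(t),0,np.sin(t)]),np.array([np.sin(t),0,np.cos(t)]))
P=np.array([O+R@np.array(q) for q in ([-.047,.023,.04],[-.047,-.023,.04],[-.03,.025,0],[-.03,-.025,0],[.03,.025,0],[.03,-.025,0],[.076,0,.075],[.05,0,.092],[-.03,0,.064],[0,.023,.06],[0,-.023,.06])])
for n in ("scene","top"):
    p=proj(n,P); im=camera(n); old=cv2.imread(f"pics/{n}4.png"); z=cv2.imread(f"pics/{n}0.png")
    hsv=cv2.cvtColor(im,cv2.COLOR_BGR2HSV); b,g,r=[im[...,i].astype(int) for i in range(3)]
    m=((r-b>70)&(r>110)).astype(np.uint8); reg=(slice(180,235),slice(185,240)) if n=="scene" else (slice(140,200),slice(340,390))
    d=cv2.absdiff(im,z).max(2)>60; ys,xs=np.nonzero((d&(m>0))[reg]); 
    print(n,"pred",p.min(0).round(),p.max(0).round(),"obs",xs.min()+reg[1].start,ys.min()+reg[0].start,xs.max()+reg[1].start,ys.max()+reg[0].start,len(xs),"still",cv2.absdiff(im,old)[reg].mean())
    big=cv2.connectedComponentsWithStats(cv2.morphologyEx(d.astype(np.uint8),cv2.MORPH_OPEN,np.ones((2,2))))[2]
    print([tuple(x) for x in big[1:] if x[4]>15])
E
```

```text
scene pred [198. 187.] [223. 216.] obs 197 186 216 211 130 still 1.8558677685950413
[(np.int32(379), np.int32(11), np.int32(16), np.int32(11), np.int32(59)), (np.int32(362), np.int32(20), np.int32(53), np.int32(58), np.int32(1210)), (np.int32(232), np.int32(32), np.int32(141), np.int32(84), np.int32(3477)), (np.int32(471), np.int32(33), np.int32(47), np.int32(21), np.int32(374)), (np.int32(418), np.int32(47), np.int32(12), np.int32(12), np.int32(87)), (np.int32(460), np.int32(50), np.int32(10), np.int32(5), np.int32(32)), (np.int32(233), np.int32(53), np.int32(24), np.int32(11), np.int32(191)), (np.int32(441), np.int32(58), np.int32(26), np.int32(23), np.int32(344)), (np.int32(471), np.int32(61), np.int32(35), np.int32(27), np.int32(257)), (np.int32(393), np.int32(77), np.int32(26), np.int32(52), np.int32(1064)), (np.int32(409), np.int32(84), np.int32(151), np.int32(146), np.int32(6232)), (np.int32(292), np.int32(87), np.int32(12), np.int32(6), np.int32(59)), (np.int32(507), np.int32(101), np.int32(6), np.int32(4), np.int32(17)), (np.int32(232), np.int32(110), np.int32(23), np.int32(
[... 3174 characters left out ...]
.int32(54), np.int32(2168)), (np.int32(2), np.int32(327), np.int32(54), np.int32(74), np.int32(2003)), (np.int32(65), np.int32(335), np.int32(33), np.int32(26), np.int32(391)), (np.int32(80), np.int32(355), np.int32(10), np.int32(14), np.int32(83)), (np.int32(276), np.int32(355), np.int32(37), np.int32(14), np.int32(269)), (np.int32(211), np.int32(357), np.int32(58), np.int32(62), np.int32(2747)), (np.int32(312), np.int32(367), np.int32(20), np.int32(53), np.int32(459)), (np.int32(275), np.int32(368), np.int32(36), np.int32(9), np.int32(237)), (np.int32(270), np.int32(384), np.int32(42), np.int32(35), np.int32(1141)), (np.int32(0), np.int32(387), np.int32(142), np.int32(33), np.int32(3016))]
```

The horse's outline matches a horse standing on the slide at its origin, and nothing is moving. The tray point is back at its rest pixel, so I'm handing in.

```bash
python3 -c "
from rig import *
print(job.finish_job(), arm.state()['time'])"
```

```text
the job is handed in; nothing more can be done
the job is handed in; nothing more can be done
```

I handed the job in at about 24 s of the 42 s: camera checks put the horse standing at rest on the slide at the end board, with the tray back up, but no verdict came back, I didn't measure the other figures' final positions, and I viewed 11 pictures (limit 10).

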